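Put out the red status beacon at a service counter

TASK

Close this service position: take the red beacon out of the charging dock and stand it upright in the middle of the blue square pad. It is top-heavy on a small foot, so set it down gently rather than dropping it, let go slowly, and wait a second or two to see that it stands still by itself. Leave the amber and green beacons standing in the dock.

Things in the scene. Friction and masses are not known exactly. Their poses are not given: they have to be found in the camera images.
- beacon_red_mid (a point): Red status beacon, 130 mm tall: foot 36 mm across, 12 mm thick; stem 12 mm thick; on top a lens drum 42 mm across, 80 to 130 mm above the underside (grip here from above). 0.2 to 0.4 kg, mostly in the drum; topples beyond about 10 degrees. Point on its axis, 65 mm above the underside; z up. Starts in any of 3 wells (46 mm wide, 8 mm deep, 120 mm apart) of a fixed grey dock 324 x 84 x 16 mm.
- beacon_amber_mid (a point): Amber (yellow) status beacon, the same shape and size as the red one, standing in another well of the dock; to be left there. The point is on its axis, 65 mm above its underside; z points up.
- beacon_green_mid (a point): Green status beacon, the same shape and size as the red one, standing in another well of the dock; to be left there. The point is on its axis, 65 mm above its underside; z points up.
- blue_pad_top (a point): the fixed bright-blue square pad lying flat on the counter, 90 x 90 mm and 4 mm thick. The point is the centre of its top face; x and y run along its edges, z up. The black pad of the same size is not the one.

How it is judged:
By the outcome, as a careful person would: the job done as asked, in the order asked, and still so for the second after the job is handed in, with the robot touching nothing.
It also fails if it takes over 54 s, if anything falls off the work surface, if the arm or the gripper's body presses on something with over 40 N, if the wrist force passes 120 N, or if a joint passes its speed limit or range.

ROBOT

A 7-joint arm with a two-finger parallel gripper is mounted at the origin on the work surface. World frame = base frame: x ahead of the robot, y to its left, z up, the work surface at z = 0. Lengths are in m, angles in rad, forces in N, time in s.
With the tool pointing down it reaches from about 0.425 to 0.925 m from the base axis. Payload 6.8 kg.
Tool frame: the origin (TCP) lies at the very end of the fingers, on their centre line; the grasp point (between the pads) lies 19 mm behind it; z points along the fingers, y is the line along which they close (so a half turn about z gives the same grasp; the last joint's range is limited). The gripper opens to 85 mm and grips with 20 to 120 N. Pads are 22 mm wide; open, the fingers measure 114 mm over their backs; the gripper's body (76 mm by 85 mm) begins 54 mm behind the grasp point. The pads swing forward as they close: fully open they stand 13 mm farther back than shut.
Start: joints at [1.04, 0.477, 0.022, 1.555, -0.011, 1.109, -0.083], TCP at [0.277, -0.616, 0.231] pointing down, gripper open.
Joint ranges: [-2.96, 2.96], [-0.34, 2.1], [-1.41, 1.46], [0.24, 2.44], [-1.37, 4.51], [0.17, 1.92], [-2.96, 2.96]. Speed limits (rad/s): [2.39, 2.39, 3.14, 3.14, 3.14, 3.14, 3.14].

INTERFACE

Orientations are given as a unit quaternion [w, x, y, z].
In Python, from station import bot gives the robot as it stands.
- The arm moves only by the tool jog_arm, never from a script. Its argument "motion" is a list of rows, each a list of 7 numbers: the turn, a rotation vector about the tool's x, y, z in rad, then the shift along the tool's x, y, z in mm, then the finger opening in mm, from 0 to 85.4. A call has 1 to 10 rows; each row is the pose to reach, as a shift and turn from the pose commanded when the call began, along the tool's axes at that moment; what a row does not reach only later rows make up. A row lasts 1/8 s, in which the tool goes at most 62.5 mm and 10.7 degrees, less where a joint would pass 70% of its speed; a pose out of reach is approached as far as the arm can. A call with a gripper value outside its range is refused whole. The fingers move at their own pace and stop on an object; "grip_force" is the grip in N (left out, the last holds). Time passes only in rows, so rows that repeat a pose let the fingers close. It gives the time, the measured TCP pose, the force, the opening and the grip force at its end, in the units of the state.
- bot.get_obs(): the state, without advancing time (a new reading comes with each control period).
- bot.read_camera(name): name is "side" or "top"; returns a dict with "pixels" (400x640x3 uint8, red, green, blue), "camera_matrix" (3x3 intrinsics, pixels), "distortion" ([k1, k2, p1, p2, k3] as OpenCV has them; the pictures are not rectified), "T" (4x4, takes a point from camera to world coordinates). Camera axes: x right, y down, z forward; pixel columns grow to the right and rows downward; lengths in m; the calibration is good to about 2 mm. A picture is of the moment at which its call begins. There is no depth.
- bot.hand_in(): hands the job in; it is judged then, once.
Trained networks look in a picture, given as the dict that the camera call returned (one of the last four; its "shot" number tells which), for a name from the list of things; names that differ only in an ending like _2 or _b are one class to them, and where a whole thing is asked for, a point or a joint stands for the part that bears it (a point fixed in the world has none). Each returns a list of dicts, best first, with "score" (0 to 1); they miss things now and then, are a little off and sometimes report something else, mostly with a low value. They report only what shows in the picture. A call takes as long as a camera call.
- bot.spot_in(thing, picture): "xy" ([column, row] in pixels, amid what is visible of it).
- bot.tip_of(thing, picture): "xy" ([column, row] in pixels: a listed point, or the origin of a listed thing).
The state is a dict: "t": time; "q": joint angles; "joint_vel": joint speeds; "joint_torque": joint torques, N m; "eef_pos": TCP position; "tool_rot": TCP orientation; "contact_force": force on the tool from outside, world axes, zero at the start; "torque": the same for the moment, N m; "gripper_width": opening from 0.0 (shut) to 1.0 (fully open); "grasp_force": force on a finger pad.
Only numpy, scipy, OpenCV 4.12 (cv2) and the standard library are available. Lean on these libraries where they do the work, as an engineer would, in place of code of your own. Each camera call takes 0.05 s, during which the arm holds its last target. There are 200 camera calls.

## Working session

There is one attempt and no reset: what is moved stays moved. The work goes in short steps, Python scripts to look and compute and a tool call to move; the robot and the scene stay as the last step left them, time stands still between calls to the robot, and variables do not carry over. Pictures are saved under pics/ and viewed, at most 10 in all, crops included, and the job is handed in when it is done.

Besides the shell and the picture viewer there is one more tool, called after "Request:" as name(argument=value, ...), one argument or row to a line, values as JSON. jog_arm: Moves the arm, as the interface text tells. Its arguments: {"type":"object","properties":{"motion":{"type":"array"},"grip_force":{"type":"number"}},"required":["motion"]}

```bash
mkdir -p pics
cat > h.py <<'E'
from station import bot
import cv2, numpy as np
from scipy.spatial.transform import Rotation as R
def ray(p,xy):
    u=cv2.undistortPoints(np.array([[xy]],float),np.array(p["camera_matrix"]),np.array(p["distortion"]))[0,0]
    T=np.array(p["T"]); return T[:3,3],T[:3,:3]@np.array([u[0],u[1],1.])
def atz(p,xy,z):
    o,d=ray(p,xy); return o+d*(z-o[2])/d[2]
def tri(rs):
    A=0;b=0
    for o,d in rs:
        d=d/np.linalg.norm(d);M=np.eye(3)-np.outer(d,d);A=A+M;b=b+M@o
    return np.linalg.solve(A,b)
def proj(p,X):
    T=np.array(p["T"]);c=T[:3,:3].T@(np.array(X)-T[:3,3])
    return cv2.projectPoints(c[None],np.zeros(3),np.zeros(3),np.array(p["camera_matrix"]),np.array(p["distortion"]))[0].ravel()
E
python3 - <<'E'
from h import *
np.set_printoptions(precision=4,suppress=True)
ps={n:bot.read_camera(n) for n in("top","side")}
for n,p in ps.items():
    cv2.imwrite(f"pics/{n}0.png",p["pixels"][...,::-1]); print(n,np.array(p["T"])[:3,3])
zs=dict(beacon_red_mid=.073,beacon_amber_mid=.073,beacon_green_mid=.073,blue_pad_top=.004)
for t,z in zs.items():
    for n,p in ps.items():
        for d in bot.tip_of(t,p)[:2]: print(t,n,np.round(d["xy"],1),round(d["score"],2),atz(p,d["xy"],z))
o=bot.get_obs();print(o["t"],o["eef_pos"],o["tool_rot"],R.from_quat(np.roll(o["tool_rot"],-1)).as_matrix())
E
```

```text
top [0.4149 0.0798 1.0273]
side [ 0.2069 -0.3721  0.7259]
beacon_red_mid top [280.7 206.2] 0.57 [0.555  0.1621 0.073 ]
beacon_red_mid side [296.6 180. ] 0.78 [0.5551 0.162  0.073 ]
beacon_amber_mid top [223.9 207.2] 0.71 [0.5542 0.2882 0.073 ]
beacon_amber_mid top [330.2 207.5] 0.43 [0.5508 0.052  0.073 ]
beacon_amber_mid side [263.9 150.4] 0.89 [0.5529 0.2782 0.073 ]
beacon_green_mid top [331.5 206.6] 0.63 [0.5528 0.0491 0.073 ]
beacon_green_mid side [330.9 212.3] 0.78 [0.5551 0.0525 0.073 ]
blue_pad_top top [430.9 161.5] 0.85 [ 0.6705 -0.1961  0.004 ]
blue_pad_top side [465.2 288.2] 0.7 [ 0.6685 -0.1989  0.004 ]
0.5 [ 0.2769 -0.6155  0.2312] [-0.0001  0.9777  0.2098 -0.    ] [[ 0.912   0.4103 -0.0001]
 [ 0.4103 -0.912   0.0001]
 [-0.     -0.0001 -1.    ]]
```

View pics/top0.png

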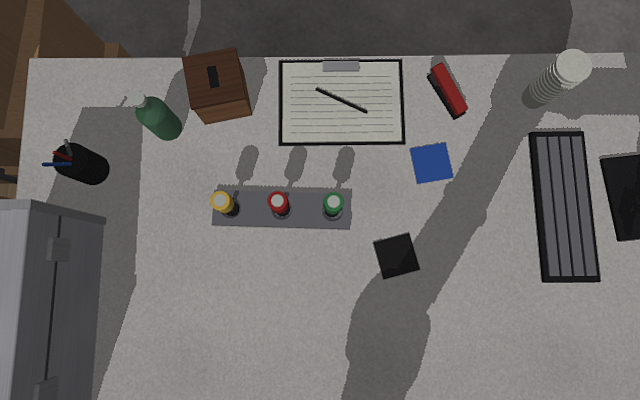

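View pics/side0.png

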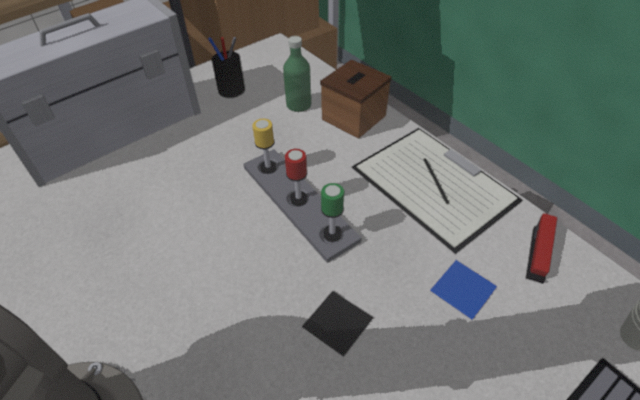

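The pictures show yellow at (221,203), red in the middle at (279,203) and green at (333,205) in the top view, with the blue pad at (431,162). That matches the networks, except the low-score amber hit at (330,207), which is really green. Next I'll refine with colour segmentation.

```bash
cat > m.py <<'E'
from h import *
np.set_printoptions(precision=4,suppress=True)
def mask(p,h0,h1,box,s=110):
    h=cv2.cvtColor(p["pixels"],cv2.COLOR_RGB2HSV_FULL).astype(int); H=h[...,0]*360/256
    m=((H>=h0)&(H<=h1) if h0<h1 else (H>=h0)|(H<=h1))&(h[...,1]>s)&(h[...,2]>30)
    r=np.zeros_like(m);x0,x1,y0,y1=box;r[y0:y1,x0:x1]=True
    return (m&r).astype(np.uint8)
def pad(p,c):
    m=mask(p,200,250,(int(c[0]-50),int(c[0]+50),int(c[1]-45),int(c[1]+45)))
    k=max(cv2.findContours(m,0,2)[0],key=cv2.contourArea)
    return k,[atz(p,q,.004)[:2] for q in k[:,0,:].astype(float)]
E
python3 - <<'E'
from m import *
ps={n:bot.read_camera(n) for n in("top","side")}
for n,c in(("top",(431,162)),("side",(464,290))):
    p=ps[n];k,w=pad(p,c); r=cv2.minAreaRect((np.array(w)*1000).astype(np.float32)); print(n,"pad mm",r)
# whole drum silhouette fits: red
from scipy.optimize import least_squares
a=np.linspace(0,2*np.pi,60)
cyl=np.array([[.021*np.cos(t),.021*np.sin(t),z] for z in(.088,.138) for t in a])
def box(p,x,y):
    q=np.array([proj(p,np.array([x,y,0])+c) for c in cyl]);return np.r_[q.min(0),q.max(0)]
for name,h,bx in(("red",(340,18),{"top":(262,300,185,222),"side":(278,315,142,185)}),("green",(90,170),{"top":(315,350,185,225),"side":(315,350,178,222)})):
    ob={}
    for n in ps:
        m=mask(ps[n],*h,bx[n],90); m=cv2.morphologyEx(m,cv2.MORPH_CLOSE,np.ones((5,5),np.uint8)); x,y,w,hh=cv2.boundingRect(m); ob[n]=np.array([x-.5,y-.5,x+w-.5,y+hh-.5])
    s=least_squares(lambda v:np.concatenate([box(ps[n],*v)-ob[n] for n in ps]),[.555,.16 if name=="red" else .05])
    print(name,s.x,s.fun)
E
```

```text
top pad mm ((668.1248168945312, -196.12574768066406), (88.96739196777344, 88.60535430908203), 9.019012451171875)
side pad mm ((666.154296875, -196.45150756835938), (88.34766387939453, 87.62725830078125), 9.451607704162598)
red [0.5575 0.1654] [-0.1886  0.078  -0.3083  0.1068 -0.7187 -1.0623  1.1735  1.3299]
green [0.5542 0.0482] [-0.9884  0.0146  0.4342 -0.0041 -0.1897 -1.6088  0.4619  1.9433]
```

Request:
jog_arm(
  motion=[
    [0,0,-0.16,72,-75,0,85],
    [0,0,-0.32,144,-149,0,85],
    [0,0,-0.48,216,-224,0,85],
    [0,0,-0.64,288,-299,0,85],
    [0,0,-0.8,360,-373,0,85],
    [0,0,-0.96,431,-448,0,85],
    [0,0,-1.1,503,-522,0,85],
    [0,0,-1.148,575,-597,0,85],
    [0,0,-1.148,575,-597,0,85],
    [0,0,-1.148,575,-597,0,85],
  ],
  grip_force=40,
)

```text
t: 1.85
eef_pos: [0.4883, -0.0255, 0.2318]
tool_rot: [0.001, 0.707, 0.707, 0.0]
contact_force: [0.5, -0.3, 0.0]
gripper_width: 0.995
grasp_force: 0.0
```

Request:
jog_arm(
  motion=[
    [0,0,0,50,18,0,85],
    [0,0,0,100,36,0,85],
    [0,0,0,150,54,0,85],
    [0,0,0,180,64,0,85],
    [0,0,0,185,66,0,85],
    [0,0,0,185,66,0,85],
    [0,0,0,185,66,0,85],
  ],
)

```text
t: 2.72
eef_pos: [0.5537, 0.1559, 0.2312]
tool_rot: [0.0, 0.708, 0.706, -0.0]
contact_force: [-0.8, -0.7, -0.7]
gripper_width: 1.0
grasp_force: 0.0
```

Run:
```python
from h import *
p=bot.read_camera("side"); cv2.imwrite("pics/s1.png",cv2.resize(p["pixels"][60:300,180:500,::-1],None,fx=2,fy=2))
o=bot.get_obs();print(o["t"],o["eef_pos"],o["tool_rot"],o["contact_force"])
```

```text
2.775 [0.55372679 0.15598638 0.2312994 ] [ 3.55829856e-04  7.07941552e-01  7.06270842e-01 -3.61820755e-04] [-0.35418801  0.27549704  0.49659155]
```

View pics/s1.png

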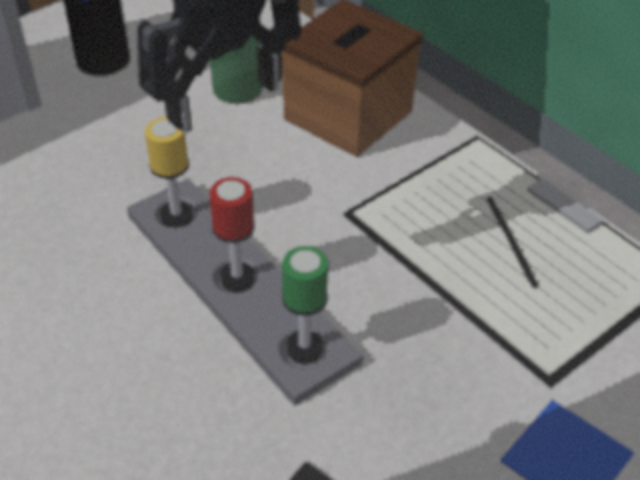

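The open fingers hang above the dock, and red is at crop (232,208). I'll descend over it.

Request:
jog_arm(
  motion=[
    [0,0,0,9,3,0,85],
    [0,0,0,9,3,25,85],
    [0,0,0,9,3,50,85],
    [0,0,0,9,3,75,85],
    [0,0,0,9,3,95,85],
    [0,0,0,9,3,115,85],
    [0,0,0,9,3,130,85],
    [0,0,0,9,3,138,85],
    [0,0,0,9,3,138,85],
    [0,0,0,9,3,138,85],
  ],
)

```text
t: 4.03
eef_pos: [0.5572, 0.1671, 0.0939]
tool_rot: [0.0, 0.707, 0.707, 0.001]
contact_force: [-0.3, -0.1, -1.1]
gripper_width: 0.997
grasp_force: 0.0
```

Run:
```python
from h import *
p=bot.read_camera("side"); a=p["pixels"][90:260,220:400,::-1]; q=bot.read_camera("top"); b=q["pixels"][130:300,190:370,::-1]
cv2.imwrite("pics/s2.png",cv2.resize(np.hstack([a,b]),None,fx=2.2,fy=2.2))
```

```text
(no output)
```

View pics/s2.png

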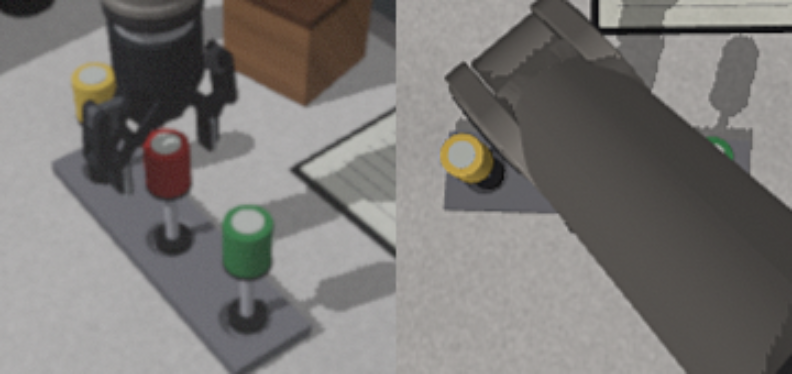

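The fingers straddle the red drum: at crop left (125,165) and (207,130), with the drum at (167,165). There's clearance to amber and green, so I'll close slowly.

Request:
jog_arm(
  motion=[
    [0,0,0,-1,0,0,70],
    [0,0,0,-1,0,0,60],
    [0,0,0,-1,0,0,52],
    [0,0,0,-1,0,0,47],
    [0,0,0,-1,0,0,43],
    [0,0,0,-1,0,0,39],
    [0,0,0,-1,0,0,35],
    [0,0,0,-1,0,0,30],
    [0,0,0,-1,0,0,30],
    [0,0,0,-1,0,0,30],
  ],
  grip_force=40,
)

```text
t: 5.38
eef_pos: [0.5571, 0.1659, 0.0935]
tool_rot: [0.0, 0.707, 0.707, 0.0]
contact_force: [0.9, 0.3, 2.3]
gripper_width: 0.482
grasp_force: 40.7
```

Request:
jog_arm(
  motion=[
    [0,0,0,0,0,-5,30],
    [0,0,0,0,0,-15,30],
    [0,0,0,0,0,-32,30],
    [0,0,0,0,0,-55,30],
    [0,0,0,0,0,-80,30],
    [0,0,0,0,0,-105,30],
    [0,0,0,0,0,-130,30],
    [0,0,0,0,0,-150,30],
    [0,0,0,0,0,-165,30],
    [0,0,0,0,0,-170,30],
  ],
)

```text
t: 6.62
eef_pos: [0.557, 0.166, 0.2646]
tool_rot: [0.0, 0.707, 0.707, 0.001]
contact_force: [-0.8, -1.1, -3.1]
gripper_width: 0.481
grasp_force: 40.8
```

Run:
```python
from h import *
p=bot.read_camera("side"); a=p["pixels"][50:260,200:400,::-1]
cv2.imwrite("pics/s3.png",cv2.resize(a,None,fx=2.5,fy=2.5))
```

```text
(no output)
```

View pics/s3.png

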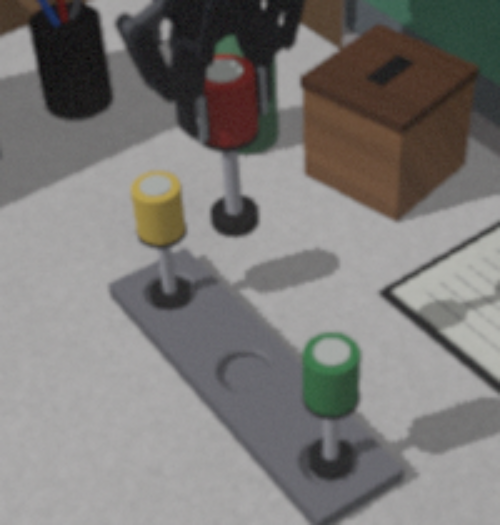

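Red is held upright at crop (230,105), with the foot at (235,215). Amber and green are still in the dock. I'll carry it over to the pad.

Request:
jog_arm(
  motion=[
    [0,0,0,-12,4,0,30],
    [0,0,0,-34,10,0,30],
    [0,0,0,-64,19,0,30],
    [0,0,0,-98,30,0,30],
    [0,0,0,-134,41,0,30],
    [0,0,0,-170,52,0,30],
    [0,0,0,-206,63,0,30],
    [0,0,0,-242,74,0,30],
    [0,0,0,-276,84,0,30],
    [0,0,0,-306,93,0,30],
  ],
)

```text
t: 7.92
eef_pos: [0.6492, -0.1431, 0.2618]
tool_rot: [-0.001, 0.708, 0.707, -0.001]
contact_force: [0.9, -0.1, -3.0]
gripper_width: 0.483
grasp_force: 40.8
```

Request:
jog_arm(
  motion=[
    [0,0,0,-24,7,0,30],
    [0,0,0,-40,12,10,30],
    [0,0,0,-52,16,25,30],
    [0,0,0,-56,17,50,30],
    [0,0,0,-56,17,75,30],
    [0,0,0,-56,17,95,30],
    [0,0,0,-56,17,110,30],
    [0,0,0,-56,17,120,30],
    [0,0,0,-56,17,120,30],
    [0,0,0,-56,17,120,30],
  ],
)

```text
t: 9.18
eef_pos: [0.6673, -0.1962, 0.1442]
tool_rot: [0.001, 0.707, 0.707, 0.0]
contact_force: [-0.0, -0.7, -2.1]
gripper_width: 0.481
grasp_force: 40.8
```

Run:
```python
from m import *
o=bot.get_obs();print(o["t"],o["eef_pos"],o["tool_rot"],o["contact_force"],o["gripper_width"])
ps={n:bot.read_camera(n) for n in("top","side")}
for n,p in ps.items():
    for t in("beacon_red_mid","blue_pad_top"):
        for d in bot.tip_of(t,p)[:1]: print(n,t,d["xy"],d["score"],atz(p,d["xy"],.004 if t[1]=="l" else o["eef_pos"][2]-.0855+.065))
p=ps["side"]; e=o["eef_pos"]
b=[proj(p,[e[0],e[1],e[2]-.0855+h]) for h in (0,.012,.13)]; print(b)
c=proj(p,[.667,-.1963,.004]).astype(int); x0,y0=c[0]-100,max(c[1]-150,0)
cv2.imwrite("pics/s4.png",cv2.resize(p["pixels"][y0:y0+200,x0:x0+200,::-1],None,fx=3,fy=3)); print(x0,y0,c)
```

```text
9.175 [ 0.6673 -0.1962  0.1442] [0.0006 0.7071 0.7071 0.0004] [-0.0417 -0.713  -2.136 ] 0.48102877754480555
top beacon_red_mid [445.6, 148.8] 0.59 [ 0.6683 -0.1968  0.1237]
top blue_pad_top [431.6, 161.7] 0.69 [ 0.67   -0.1977  0.004 ]
side beacon_red_mid [481.8, 248.4] 0.75 [ 0.6713 -0.196   0.1237]
side blue_pad_top [465.8, 292.0] 0.71 [ 0.6632 -0.2048  0.004 ]
[array([470.8574, 271.3799]), array([472.5281, 267.5934]), array([491.1761, 224.9654])]
363 137 [463 287]
```

View pics/s4.png

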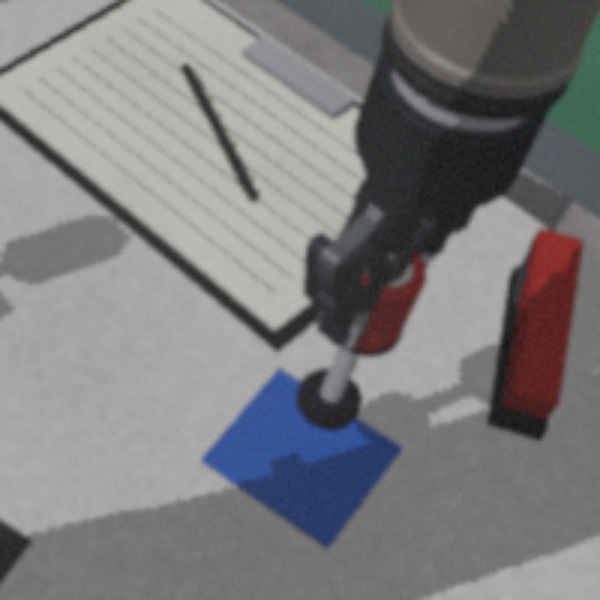

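The foot is at crop (329,398), about (472.7,269.7) in the full image. The prediction was (471.7,269.5), so red is upright and centred over the pad. Now I'll lower it.

Request:
jog_arm(
  motion=[
    [0,0,0,0,0,8,30],
    [0,0,0,0,0,18,30],
    [0,0,0,0,0,28,30],
    [0,0,0,0,0,37,30],
    [0,0,0,0,0,44,30],
    [0,0,0,0,0,48,30],
    [0,0,0,0,0,50,30],
    [0,0,0,0,0,51,30],
    [0,0,0,0,0,51,30],
    [0,0,0,0,0,51,30],
  ],
)

```text
t: 10.72
eef_pos: [0.6669, -0.1963, 0.0926]
tool_rot: [0.0, 0.707, 0.707, 0.0]
contact_force: [-0.3, -0.6, -2.8]
gripper_width: 0.479
grasp_force: 40.8
```

Request:
jog_arm(
  motion=[
    [0,0,0,0,0,0.5,30],
    [0,0,0,0,0,1,30],
    [0,0,0,0,0,1.5,30],
    [0,0,0,0,0,2,30],
    [0,0,0,0,0,2,30],
    [0,0,0,0,0,2,30],
  ],
)

```text
t: 11.48
eef_pos: [0.6668, -0.1961, 0.0903]
tool_rot: [0.0, 0.707, 0.707, 0.0]
contact_force: [-0.1, 0.2, -3.0]
gripper_width: 0.481
grasp_force: 40.8
```

Request:
jog_arm(
  motion=[
    [0,0,0,0,0,0.3,30],
    [0,0,0,0,0,0.6,30],
    [0,0,0,0,0,1,30],
    [0,0,0,0,0,1,30],
    [0,0,0,0,0,1,30],
  ],
)

```text
t: 12.1
eef_pos: [0.6668, -0.1962, 0.0895]
tool_rot: [0.0, 0.707, 0.707, 0.0]
contact_force: [0.1, 0.1, 1.2]
gripper_width: 0.484
grasp_force: 40.9
```

Request:
jog_arm(
  motion=[
    [0,0,0,0,0,0.3,30],
    [0,0,0,0,0,0.3,30],
    [0,0,0,0,0,0.3,30],
  ],
  grip_force=20,
)

```text
t: 12.48
eef_pos: [0.6669, -0.1962, 0.0895]
tool_rot: [0.0, 0.707, 0.707, 0.0]
contact_force: [-2.9, 0.5, 4.6]
gripper_width: 0.48
grasp_force: 41.3
```

It's seated with light contact force. I'll release it slowly.

Request:
jog_arm(
  motion=[
    [0,0,0,0,0,0,39],
    [0,0,0,0,0,0,40],
    [0,0,0,0,0,0,41],
    [0,0,0,0,0,0,41.5],
    [0,0,0,0,0,0,42],
    [0,0,0,0,0,0,42.5],
    [0,0,0,0,0,0,43],
    [0,0,0,0,0,0,44],
    [0,0,0,0,0,0,45],
    [0,0,0,0,0,0,46],
  ],
  grip_force=20,
)

```text
t: 13.72
eef_pos: [0.6667, -0.1962, 0.089]
tool_rot: [0.0, 0.707, 0.707, 0.0]
contact_force: [-0.2, 0.1, -0.1]
gripper_width: 0.541
grasp_force: 0.0
```

Request:
jog_arm(
  motion=[
    [0,0,0,0,0,0,49],
    [0,0,0,0,0,0,53],
    [0,0,0,0,0,0,58],
    [0,0,0,0,0,0,64],
    [0,0,0,0,0,0,72],
    [0,0,0,0,0,0,80],
    [0,0,0,0,0,0,85],
    [0,0,0,0,0,0,85],
  ],
)

```text
t: 14.72
eef_pos: [0.6667, -0.1962, 0.089]
tool_rot: [0.0, 0.707, 0.707, -0.0]
contact_force: [-0.2, 0.4, 0.6]
gripper_width: 0.993
grasp_force: 0.0
```

Run:
```python
from h import *
p=bot.read_camera("side"); x0,y0=363,137
for d in bot.tip_of("beacon_red_mid",p)[:1]: print(d["xy"],d["score"],atz(p,d["xy"],.069))
print(bot.get_obs()["contact_force"],bot.get_obs()["gripper_width"])
cv2.imwrite("pics/s5.png",cv2.resize(p["pixels"][y0:y0+200,x0:x0+200,::-1],None,fx=3,fy=3))
```

```text
[471.0, 268.5] 0.7 [ 0.66503307 -0.19528936  0.069     ]
[0.53353973 0.18824287 1.06764198] 0.9930380795122769
```

View pics/s5.png

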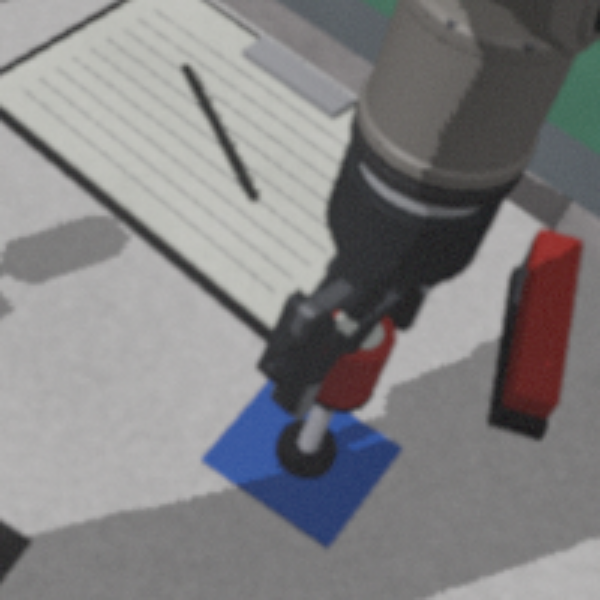

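Red stands free: the foot is at crop (305,449), and the pad centre is about (302,458). I'll retreat straight up, then wait.

Request:
jog_arm(
  motion=[
    [0,0,0,0,0,-5,85],
    [0,0,0,0,0,-15,85],
    [0,0,0,0,0,-30,85],
    [0,0,0,0,0,-50,85],
    [0,0,0,0,0,-80,85],
    [0,0,0,0,0,-110,85],
    [0,0,0,0,0,-140,85],
    [0,0,0,0,0,-160,85],
    [0,0,0,0,0,-160,85],
    [0,0,0,0,0,-160,85],
  ],
)

```text
t: 16.08
eef_pos: [0.6661, -0.1962, 0.2479]
tool_rot: [-0.001, 0.707, 0.707, -0.001]
contact_force: [-0.1, -0.3, -0.3]
gripper_width: 0.996
grasp_force: 0.0
```

Request:
jog_arm(
  motion=[
    [0,0,0,-40,-10,0,85],
    [0,0,0,-90,-30,0,85],
    [0,0,0,-140,-50,0,85],
    [0,0,0,-190,-75,0,85],
    [0,0,0,-230,-100,0,85],
    [0,0,0,-250,-120,0,85],
    [0,0,0,-250,-120,0,85],
    [0,0,0,-250,-120,0,85],
    [0,0,0,-250,-120,0,85],
    [0,0,0,-250,-120,0,85],
  ],
)

```text
t: 17.32
eef_pos: [0.5476, -0.445, 0.2489]
tool_rot: [-0.0, 0.706, 0.708, 0.0]
contact_force: [-0.1, -0.3, 0.3]
gripper_width: 1.002
grasp_force: 0.0
```

Run:
```python
from h import *
print(bot.get_obs()["t"],bot.get_obs()["eef_pos"])
ps=[bot.read_camera(n) for n in("side","top")]
for p in ps:
    for t in("beacon_red_mid","beacon_amber_mid","beacon_green_mid"):
        for d in bot.tip_of(t,p)[:1]: print(t,d["xy"],d["score"],atz(p,d["xy"],.069 if "red" in t else .073))
cv2.imwrite("pics/s6.png",np.hstack([ps[0]["pixels"][80:360,200:560],ps[1]["pixels"][80:360,170:530]])[...,::-1])
```

```text
17.325 [ 0.54759645 -0.44497443  0.24889113]
beacon_red_mid [472.2, 268.9] 0.6 [ 0.66600847 -0.19714425  0.069     ]
beacon_red_mid [431.9, 163.4] 0.66 [ 0.64983378 -0.18058372  0.069     ]
beacon_amber_mid [226.4, 206.4] 0.76 [0.55595854 0.28268555 0.073     ]
beacon_green_mid [332.7, 208.6] 0.81 [0.54826871 0.04646755 0.073     ]
```

View pics/s6.png

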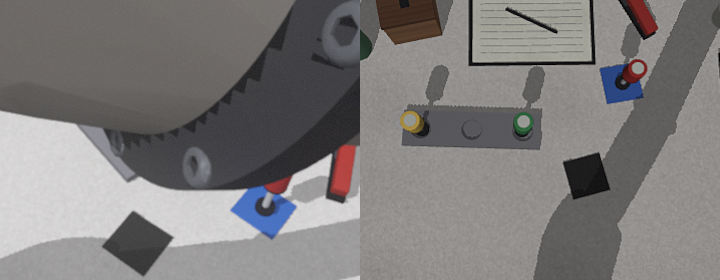

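Red stands upright mid-pad, with its foot at crop (623,82) against the pad at (622,84). Amber and green are in the dock, and more than 2 s have passed since release.

```bash
python3 -c "
from station import bot
print(bot.hand_in())"
```

```text
the job is handed in; nothing more can be done
None
```

The red beacon is standing upright and still in the middle of the blue pad, the amber and green ones are still in the dock, and the job was handed in at about 17 s.

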